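Set the craft knife in the sloped tool rest

TASK

Set the capped craft knife from the cutting mat into the wooden tool rest, lying in both notches with its capped end down at the foot stop and its butt end up, so that it can be taken up again at a slant. Leave the paintbrush and the bone folder where they lie, and let go of the knife.

Things in the scene. Friction and masses are not known exactly. Their poses are not given: they have to be found in the camera images.
- knife: Craft knife lying on the 3 mm thick cutting mat, 160 mm long, about 60 g: straight aluminium handle, hexagonal, 14 mm across flats, 135 mm long, then a thin black blade cap (9 mm diameter, 25 mm long). Origin on its axis at mid-length, 10 mm above the table as it lies. x runs along the knife from the cap to the plain butt end; z is up at the start.
- rest: Wooden rest, base 180 x 80 mm; origin under its centre; z up, x level, to the high end. Two notched blocks (floor 20 mm wide, cheeks spreading to 54 mm, 17 mm up) stand 45 mm each side of the middle on a 20 degree slope, 76 mm free between for fingers, board 23 mm under the knife; stop at the low end. Seated knife axis: through (0, 0, 85 mm), rising to +x at 20 degrees; origin 0-4 mm downslope.
- brush: Paintbrush, bystander: 195 mm long, round brown wooden handle 8 mm thick, steel ferrule and flat dark bristle head 20 mm wide. Lies on the mat. Origin on its axis, 100 mm from the handle's end; x towards the handle's end.
- folder: Bone folder, bystander: flat off-white strip 161 mm long, 22 mm wide, 6 mm thick, one end round and one narrower. Lies on the mat. Origin near its middle, at mid-thickness; x along it towards the round end.
There are look-alikes about, which are no part of the job. Leave any blue or green look-alike of the knife alone.

How it is judged:
At the end, for the whole second after the job is handed in: The knife lies released and at rest in the tool rest: its origin within 20 mm along and 12 mm across of the rest's middle and 70 to 100 mm above the table, its axis within 10 degrees of the 20 degree slope with the butt end up, and pointing along the rest within about 20 degrees (x of knife in the frame of rest between -0.02 and 0.02 m and y of knife in the frame of rest between -0.012 and 0.012 m and z of knife in the frame of rest between 0.07 and 0.1 m and angle between knife's own x axis and vertical between 1.047 and 1.396 rad and angle between the x axis of knife and the x axis of rest, either way round below 0.49 rad and linear speed of knife below 0.02 m/s and angular speed of knife below 0.2 rad/s); the robot touches nothing.
It fails at once if the paintbrush is moved by more than 30 mm (distance of brush from where it was at the start of the episode above 0.03 m).
It fails at once if the bone folder is moved by more than 30 mm (distance of folder from where it was at the start of the episode above 0.03 m).
It also fails if it takes over 42 s, if anything falls off the work surface, if the arm or the gripper's body presses on something with over 40 N, if the wrist force passes 120 N, or if a joint passes its speed limit or range.

ROBOT

A 6-joint arm with a two-finger parallel gripper is mounted at the origin on the work surface. World frame = base frame: x ahead of the robot, y to its left, z up, the work surface at z = 0. Lengths are in m, angles in rad, forces in N, time in s.
With the tool pointing down it reaches from about 0.35 to 0.775 m from the base axis. Payload 7.3 kg.
Tool frame: the origin (TCP) lies at the very end of the fingers, on their centre line; the grasp point (between the pads) lies 19 mm behind it; z points along the fingers, y is the line along which they close (so a half turn about z gives the same grasp; the last joint's range is limited). The gripper opens to 92 mm and grips with 3 to 60 N. Pads are 19 mm wide; open, the fingers measure 130 mm over their backs; the gripper's body (75 mm by 190 mm) begins 47 mm behind the grasp point.
Start: joints at [-1.367, 0.342, 1.524, -0, 1.275, -0.146], TCP at [0.18, -0.493, 0.227] pointing down, gripper open.
Joint ranges: [-2.53, 2.53], [-0.77, 2.02], [0.04, 2.7], [-1, 4.14], [0.28, 2.66], [-3.11, 3.11]. Speed limits (rad/s): [2.57, 2.57, 3.14, 3.14, 3.14, 3.14].

INTERFACE

Orientations are given as [roll, pitch, yaw] about the fixed x, y, z axes, in that order (R = Rz(yaw) Ry(pitch) Rx(roll)).
In Python, from cell import robot gives the robot as it stands. The module is installed in compiled form; this text tells all that it offers.
- The arm moves only by the tool arm_command, never from a script. Its argument "moves" is a list of rows, each a list of 3 entries, a list of its own where there are three numbers: the shift along the tool's x, y, z in m, then the turn, a rotation vector about the tool's x, y, z in rad, then the finger opening in m, from 0 to 0.0918. In form: [[[dx, dy, dz], [ax, ay, az], claw], ...]. A call has exactly 5 rows; each row is the pose to reach, as a shift and turn from the pose commanded when the call began, along the tool's axes at that moment; what a row does not reach only later rows make up. A row lasts 1/10 s, in which the tool goes at most 50 mm and 8.59 degrees, less where a joint would pass 70% of its speed; a pose out of reach is approached as far as the arm can. A call with a gripper value outside its range is refused whole. The fingers move at their own pace and stop on an object; "squeeze" is the grip in N (left out, the last holds). Time passes only in rows, so rows that repeat a pose let the fingers close, or fill a call up. It gives the time, the measured TCP pose, the force, the opening and the grip force at its end, in the units of the state.
- robot.observe(): the state, without advancing time (a new reading comes with each control period).
- robot.read_camera(name): name is "scene" or "top" or "wrist"; returns the picture (480x640x3 uint8, red, green, blue); there is no depth.
- robot.camera_model(name): a dict with "fx", "fy", "cx", "cy" (pixels), "R" (3x3) and "t" (3): a world point X has camera coordinates R X + t. Camera axes: x right, y down, z forward; pixel columns grow to the right and rows downward; lengths in m; the calibration is good to about 2 mm. A picture is of the moment at which its call begins: read the wrist's pose just before it. camera_model takes no time and is no camera call; for the wrist camera it gives the pose at the moment of the call.
- robot.hand_in(): hands the job in; it is judged then, once.
The state is a dict: "time": time; "qpos": joint angles; "qvel": joint speeds; "joint_efforts": joint torques, N m; "tool_pos": TCP position; "tool_rot": TCP orientation; "contact_force": force on the tool from outside, world axes, zero at the start; "torque": the same for the moment, N m; "opening": finger opening in m; "grip_force": force on a finger pad.
Only numpy, scipy, OpenCV 4.12 (cv2) and the standard library are available. Lean on these libraries where they do the work, as an engineer would, in place of code of your own. Each camera call takes 0.05 s, during which the arm holds its last target. There are 200 camera calls.

## Working session

There is one attempt and no reset: what is moved stays moved. The work goes in short steps, Python scripts to look and compute and a tool call to move; the robot and the scene stay as the last step left them, time stands still between calls to the robot, and variables do not carry over. Pictures are saved under pics/ and viewed, at most 10 in all, crops included, and the job is handed in when it is done.

Besides the shell and the picture viewer there is one more tool, called after "Request:" as name(argument=value, ...), one argument or row to a line, values as JSON. arm_command: Moves the arm, as the interface text tells. Its arguments: {"type":"object","properties":{"moves":{"type":"array"},"squeeze":{"type":"number"}},"required":["moves"]}

```bash
mkdir -p pics; python3 - <<'E'
from cell import robot
import cv2,numpy as np
for n in ("top","scene"):
    im=robot.read_camera(n); cv2.imwrite(f"pics/{n}0.png",im[:,:,::-1])
    m=robot.camera_model(n); print(n,m["fx"],m["cx"],m["cy"],np.round(m["R"],3).tolist(),np.round(m["t"],3))
s=robot.observe();print(s["time"],s["tool_pos"],s["tool_rot"],s["opening"])
E
```

```text
top 547.017988798051 325.1755842530533 237.5579966519044 [[-0.014, -1.0, -0.013], [-0.997, 0.015, -0.071], [0.071, 0.012, -0.997]] [-0.135  0.458  1.175]
scene 506.86622454639337 313.25047660247486 242.6773144541217 [[0.064, 0.998, 0.016], [0.827, -0.044, -0.56], [-0.558, 0.049, -0.828]] [ 0.114 -0.339  1.353]
0.1 [ 0.17987051 -0.49283095  0.22611888] [-3.14022936e+00 -2.27666324e-04  3.49755841e-01] 0.09166598541284611
```

View pics/top0.png

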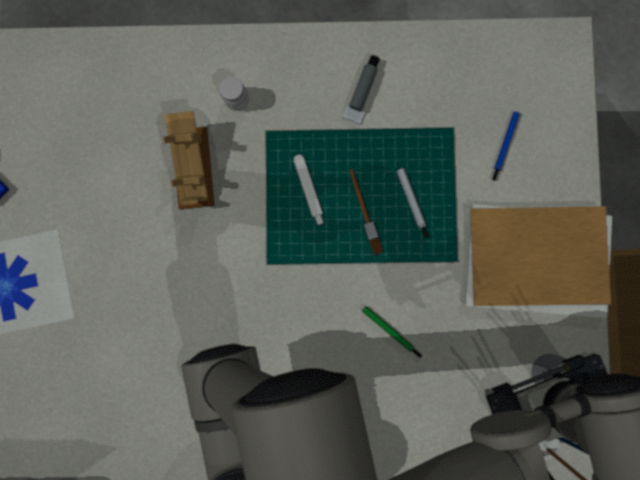

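View pics/scene0.png

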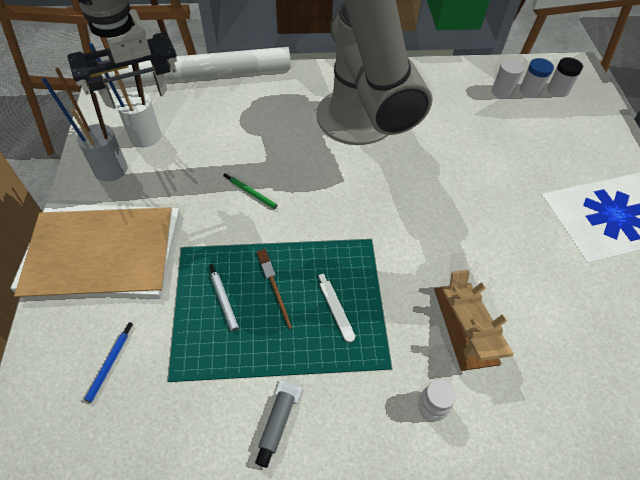

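The scene shows these knife candidates:
- silver with a black cap on the mat, top (412,202)
- off-white bone folder (308,188)
- blue pen-like (507,145)
- green (392,332)
- grey tube (363,90)

The silver one on the mat fits the description. The rest is at top (190,160). Next is one close crop montage to check both.

```bash
python3 - <<'E'
import cv2,numpy as np
t=cv2.imread("pics/top0.png");s=cv2.imread("pics/scene0.png")
f=lambda im,x,y,w,h:cv2.resize(im[y:y+h,x:x+w],(400,int(400*h/w)) ,interpolation=cv2.INTER_CUBIC)[:300]
a=np.hstack([f(t,370,155,100,75+15),f(t,140,95,130,125*3//4+30)[:300]])
b=np.hstack([f(s,180,250,120,90),f(s,410,255,140,125)])
h=min(a.shape[0],300);cv2.imwrite("pics/crop1.png",np.vstack([a[:300],b[:300]]))
E
```

```text
(no output)
```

View pics/crop1.png

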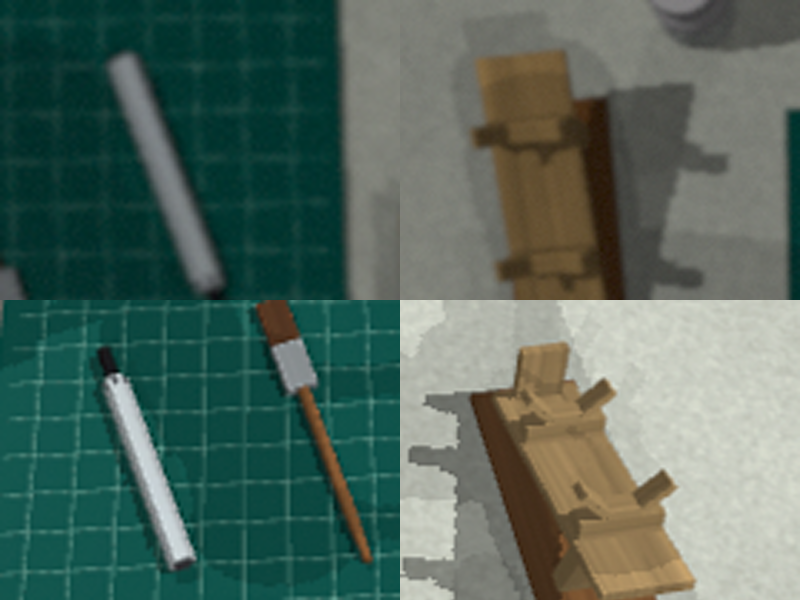

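The crop confirms it: silver handle, black cap toward the robot, butt pointing away. The rest's stop plate is at the robot-side end, crop (540,370), so the high end points away (+x). The four cheek tips are visible in both views, so I'll triangulate those and cast rays for the knife.

```bash
cat > h.py <<'E'
from cell import robot
import cv2,numpy as np
from scipy.spatial.transform import Rotation as Ro
def ray(m,p):
    d=np.array([(p[0]-m["cx"])/m["fx"],(p[1]-m["cy"])/m["fy"],1.]);R=np.array(m["R"])
    return -R.T@np.array(m["t"]),R.T@d
def plane(m,p,z):
    o,d=ray(m,p);return o+d*(z-o[2])/d[2]
def tri(m1,p1,m2,p2):
    A=np.zeros((3,3));b=np.zeros(3);q=[]
    for m,p in((m1,p1),(m2,p2)):
        o,d=ray(m,p);d=d/np.linalg.norm(d);P=np.eye(3)-np.outer(d,d);A+=P;b+=P@o;q.append((o,P))
    x=np.linalg.solve(A,b);return x,[np.linalg.norm(P@(x-o)) for o,P in q]
E
python3 - <<'E'
from h import *
T,S=robot.camera_model("top"),robot.camera_model("scene")
np.set_printoptions(precision=4,suppress=True)
for n,a,b in(("farL",(165,139.5),(505,318)),("farR",(200,137),(473,321.5)),("nearL",(172.5,182),(482.5,285)),("nearR",(204.3,180),(450,289))):
    x,e=tri(T,a,S,b);print(n,x,np.array(e))
def ends(fn,m,box):
    x0,y0,x1,y1=box;im=cv2.imread(fn)[y0:y1,x0:x1];h=cv2.cvtColor(im,cv2.COLOR_BGR2HSV)
    k=((h[...,1]<70)&(h[...,2]>85)).astype(np.uint8)
    c=max(cv2.findContours(k,0,2)[0],key=cv2.contourArea)
    r=cv2.minAreaRect(c);b=cv2.boxPoints(r)+[x0,y0]
    d=np.linalg.norm(b-np.roll(b,-1,0),axis=1);i=np.argmin(d)
    e1=(b[i]+b[(i+1)%4])/2;e2=(b[(i+2)%4]+b[(i+3)%4])/2
    P,Q=plane(m,e1,.010),plane(m,e2,.010)
    print(fn,e1,e2,P,Q,np.linalg.norm(P-Q),"mid",(P+Q)/2,np.degrees(np.arctan2(*(P-Q)[1::-1])))
ends("pics/top0.png",T,(392,158,440,240));ends("pics/scene0.png",S,(205,262,245,335))
E
```

```text
farL [0.6554 0.1837 0.1073] [0.0024 0.0024]
farR [0.66   0.1171 0.1108] [0.0082 0.0082]
nearL [0.5719 0.174  0.0799] [0.0006 0.0006]
nearR [0.5757 0.1093 0.0774] [0.0016 0.0016]
pics/top0.png [399.3787 168.8534] [421.5652 226.1683] [ 0.6053 -0.3074  0.01  ] [ 0.4779 -0.3528  0.01  ] 0.13530444954409296 mid [ 0.5416 -0.3301  0.01  ] 19.598222169131542
pics/scene0.png [234.2198 328.8005] [213.0517 271.9808] [ 0.6041 -0.3081  0.01  ] [ 0.472  -0.3553  0.01  ] 0.1402685563708894 mid [ 0.538  -0.3317  0.01  ] 19.67957755484887
```

```bash
python3 - <<'E'
from h import *
S=robot.camera_model("scene");T=robot.camera_model("top")
np.set_printoptions(precision=3,suppress=True)
print("grey base",plane(S,(106,172),0),"white base",plane(S,(146,140),0))
for z in(.1,.15,.2,.25):print(z,plane(S,(47,80),z),plane(S,(97,70),z),"gripper px?",plane(T,(545,375),z))
im=robot.read_camera("wrist");cv2.imwrite("pics/w0.png",im[:,:,::-1])
E
```

```text
grey base [ 0.169 -0.628  0.   ] white base [ 0.065 -0.545  0.   ]
0.1 [-0.054 -0.777  0.1  ] [-0.088 -0.661  0.1  ] gripper px? [ 0.171 -0.573  0.1  ]
0.15 [ 0.011 -0.742  0.15 ] [-0.021 -0.632  0.15 ] gripper px? [ 0.18  -0.555  0.15 ]
0.2 [ 0.077 -0.707  0.2  ] [ 0.047 -0.604  0.2  ] gripper px? [ 0.189 -0.536  0.2  ]
0.25 [ 0.142 -0.672  0.25 ] [ 0.114 -0.576  0.25 ] gripper px? [ 0.198 -0.517  0.25 ]
```

View pics/w0.png

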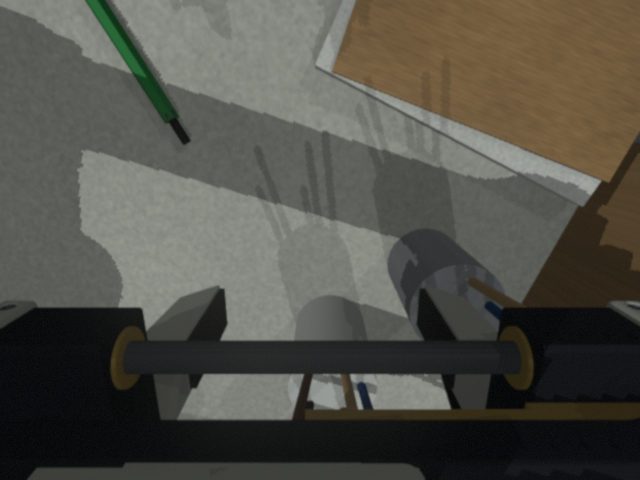

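The wrist view shows the cups at (330,330) and (445,270), behind and to the right of the gripper. Moving forward-left (up in the image) is clear. I'll go to a hover over the knife.

Request:
arm_command(
  moves=[
    [[0.02,-0.02,-0.02],[0,0,0],0.06],
    [[0.065,-0.03,-0.03],[0,0,0],0.05],
    [[0.11,-0.03,-0.02],[0,0,0],0.05],
    [[0.155,-0.03,0],[0,0,0],0.05],
    [[0.2,-0.03,0.02],[0,0,0],0.05],
  ],
  squeeze=30,
)

```text
time: 0.65
tool_pos: [0.3591, -0.3958, 0.2065]
tool_rot: [3.14, -0.0, 0.349]
contact_force: [-0.0, 0.0, 0.2]
opening: 0.0564
grip_force: 0.0
```

Request:
arm_command(
  moves=[
    [[0.045,0,0.01],[0,0,0],0.05],
    [[0.09,0,0.03],[0,0,0],0.05],
    [[0.135,0,0.05],[0,0,0],0.05],
    [[0.17,0,0.07],[0,0,0],0.05],
    [[0.188,0,0.08],[0,0,0],0.05],
  ],
)

```text
time: 1.15
tool_pos: [0.5358, -0.3298, 0.1241]
tool_rot: [-3.139, 0.001, 0.352]
contact_force: [0.2, 0.3, 0.3]
opening: 0.0502
grip_force: 0.0
```

```bash
python3 - <<'E'
from h import *
np.set_printoptions(precision=4,suppress=True)
m=robot.camera_model("wrist");im=robot.read_camera("wrist");cv2.imwrite("pics/w1.png",im[:,:,::-1])
s=robot.observe();print(s["time"],s["tool_pos"],s["tool_rot"],s["opening"])
W=robot.camera_model("wrist")
h=cv2.cvtColor(im,cv2.COLOR_RGB2HSV)
k=((h[...,1]<60)&(h[...,2]>90)).astype(np.uint8)
for c in cv2.findContours(k,0,2)[0]:
    if cv2.contourArea(c)<800: continue
    r=cv2.minAreaRect(c);b=cv2.boxPoints(r);d=np.linalg.norm(b-np.roll(b,-1,0),axis=1);i=np.argmin(d)
    P=plane(W,(b[i]+b[(i+1)%4])/2,.012);Q=plane(W,(b[(i+2)%4]+b[(i+3)%4])/2,.012)
    print(np.round(r[0]),np.round(r[1]),P,Q,np.linalg.norm(P-Q))
E
```

```text
1.2 [ 0.5366 -0.3291  0.1231] [-3.1377  0.0011  0.3527] 0.050226532070532126
[225. 471.] [397.  16.] [ 0.221  -0.1444  0.012 ] [ 0.3537 -0.5017  0.012 ] 0.38115499986952733
[322. 391.] [187.  36.] [ 0.3773 -0.3005  0.012 ] [ 0.4346 -0.4552  0.012 ] 0.16505252919104285
[ 42. 396.] [47. 83.] [ 0.3268 -0.181   0.012 ] [ 0.3011 -0.1116  0.012 ] 0.07403906173594582
[328. 360.] [ 13. 207.] [ 0.4683 -0.4558  0.012 ] [ 0.4067 -0.2895  0.012 ] 0.17734680780259565
[ 50. 314.] [100.  56.] [ 0.3856 -0.1037  0.012 ] [ 0.4141 -0.181   0.012 ] 0.08241253097089542
[237. 310.] [34. 64.] [ 0.4857 -0.2863  0.012 ] [ 0.4264 -0.2848  0.012 ] 0.059332078233400705
[190. 271.] [44. 28.] [ 0.4947 -0.2367  0.012 ] [ 0.4582 -0.2458  0.012 ] 0.03758913955580634
[326. 226.] [175.  23.] [ 0.6081 -0.3074  0.012 ] [ 0.4786 -0.3556  0.012 ] 0.13816128168650116
[508. 170.] [341. 262.] [ 0.7277 -0.3861  0.012 ] [ 0.5077 -0.5074  0.012 ] 0.2512532838047359
[ 38. 102.] [214.  38.] [ 0.4928 -0.1354  0.012 ] [ 0.6223 -0.0933  0.012 ] 0.13617492742376025
```

View pics/w1.png

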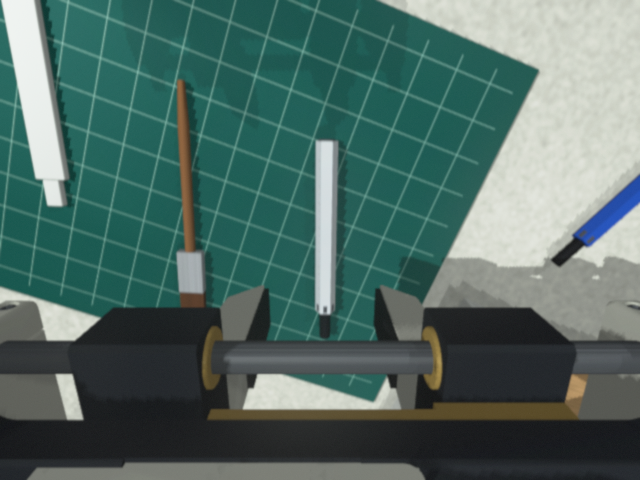

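The wrist view shows the silver knife (butt at (326,142), cap at (325,325)) centred between the fingers. The brush head at (190,290) is outside them. I'll descend and grip.

Request:
arm_command(
  moves=[
    [[-0.001,0.004,0.04],[0,0,0],0.05],
    [[-0.001,0.004,0.08],[0,0,0],0.05],
    [[-0.001,0.004,0.1],[0,0,0],0.05],
    [[-0.001,0.004,0.112],[0,0,0],0.05],
    [[-0.001,0.004,0.116],[0,0,0],0.05],
  ],
)

```text
time: 1.7
tool_pos: [0.5338, -0.3366, 0.0101]
tool_rot: [-3.141, 0.001, 0.349]
contact_force: [-0.5, 0.5, -0.3]
opening: 0.0499
grip_force: 0.0
```

Request:
arm_command(
  moves=[
    [[0,0,0],[0,0,0],0.05],
    [[0,0,0],[0,0,0],0.0],
    [[0,0,0],[0,0,0],0.0],
    [[0,0,0],[0,0,0],0.0],
    [[0,0,0],[0,0,0],0.0],
  ],
)

```text
time: 2.2
tool_pos: [0.5349, -0.3363, 0.0113]
tool_rot: [3.141, -0.0, 0.35]
contact_force: [-0.4, 0.4, 0.2]
opening: 0.0222
grip_force: 0.0
```

Request:
arm_command(
  moves=[
    [[0,0,0.003],[0,0,0],0.025],
    [[0,0,0.006],[0,0,0],0.025],
    [[0,0,0.006],[0,0,0],0.025],
    [[0,0,0.006],[0,0,0],0.0],
    [[0,0,0.006],[0,0,0],0.0],
  ],
)

```text
time: 2.7
tool_pos: [0.5346, -0.3361, 0.0047]
tool_rot: [-3.142, 0.0, 0.35]
contact_force: [-0.3, 0.8, -0.5]
opening: 0.0143
grip_force: 30.0
```

Request:
arm_command(
  moves=[
    [[0,0,0],[0,0,0],0.0],
    [[0,0,0],[0,0,0],0.0],
    [[0,0,0],[0,0,0],0.0],
    [[0,0,0],[0,0,0],0.0],
    [[0,0,0],[0,0,0],0.0],
  ],
)

```text
time: 3.2
tool_pos: [0.5346, -0.3362, 0.0047]
tool_rot: [3.142, 0.0, 0.35]
contact_force: [-0.5, -0.5, -0.9]
opening: 0.0142
grip_force: 30.0
```

Request:
arm_command(
  moves=[
    [[0,0,-0.02],[0,0,0],0.0],
    [[0,0,-0.06],[0,0,0],0.0],
    [[0,0,-0.1],[0,0,0],0.0],
    [[0,-0.01,-0.145],[0,0,0],0.0],
    [[0.01,-0.03,-0.185],[0,0,0],0.0],
  ],
)

```text
time: 3.7
tool_pos: [0.5332, -0.3057, 0.1918]
tool_rot: [3.14, -0.0, 0.348]
contact_force: [0.9, 0.0, -0.8]
opening: 0.0143
grip_force: 30.0
```

Request:
arm_command(
  moves=[
    [[0.01,-0.04,-0.02],[0,0,0],0.0],
    [[0.03,-0.08,-0.04],[0,0,0.05],0.0],
    [[0.045,-0.12,-0.055],[0,0,0.1],0.0],
    [[0.06,-0.165,-0.065],[0,0,0.15],0.0],
    [[0.075,-0.21,-0.065],[0,0,0.2],0.0],
  ],
)

```text
time: 4.2
tool_pos: [0.5326, -0.08, 0.2566]
tool_rot: [3.14, -0.003, 0.147]
contact_force: [-0.0, -0.6, -0.3]
opening: 0.0147
grip_force: 30.0
```

```bash
python3 - <<'E'
from h import *
s=robot.observe();print(s["time"],s["tool_pos"],s["tool_rot"],s["opening"],s["grip_force"])
R=Ro.from_euler("xyz",s["tool_rot"]).as_matrix();print(R.T@(np.array([.52,.146,.25])-s["tool_pos"]))
E
```

```text
4.2 [ 0.53256219 -0.08004891  0.25655874] [ 3.1400853  -0.00331869  0.14730412] 0.014719686731442168 29.99664444476366
[ 0.02072962 -0.22545439  0.00628774]
```

Request:
arm_command(
  moves=[
    [[0,-0.045,0],[0,0,0.01],0.0],
    [[0.005,-0.09,0],[0,0,0.03],0.0],
    [[0.01,-0.135,0],[0,0,0.045],0.0],
    [[0.015,-0.18,0],[0,0,0.045],0.0],
    [[0.02,-0.22,0],[0,0,0.045],0.0],
  ],
)

```text
time: 4.7
tool_pos: [0.5186, 0.1411, 0.2549]
tool_rot: [-3.142, -0.0, 0.105]
contact_force: [0.2, -0.6, -0.0]
opening: 0.0145
grip_force: 30.0
```

```bash
python3 - <<'E'
from h import *
np.set_printoptions(precision=4,suppress=True)
m=robot.camera_model("wrist");im=robot.read_camera("wrist");cv2.imwrite("pics/w2.png",im[:,:,::-1])
s=robot.observe();print(s["time"],s["tool_pos"],s["tool_rot"],s["opening"])
import pickle;pickle.dump(m,open("w2.pkl","wb"))
E
```

```text
4.75 [0.518  0.1464 0.2549] [-3.1378 -0.0006  0.1087] 0.01439937619435271
```

View pics/w2.png

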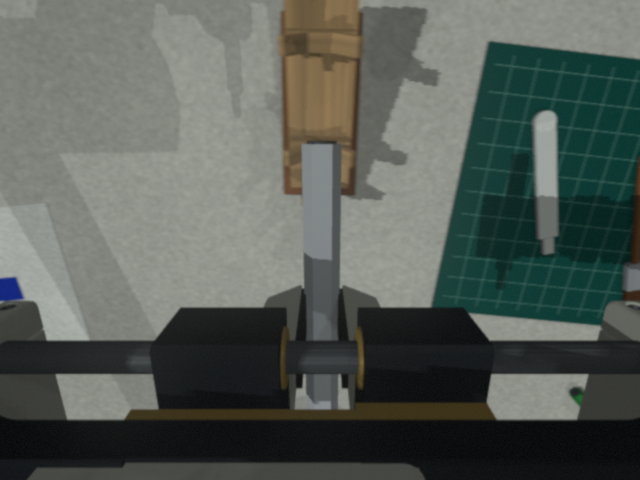

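The wrist view shows the rest straight ahead: far block edges (279,45) and (362,45), near block (285,165) and (356,165), base near corners (285,193) and (356,193). The knife is straight in the grip with its butt at (321,145).

```bash
python3 - <<'E'
from h import *
import pickle
np.set_printoptions(precision=4,suppress=True)
m=pickle.load(open("w2.pkl","rb"))
for n,a,b,z in(("far",(279,45),(362,45),.107),("near",(285,165),(356,165),.077),("base",(285,193),(356,193),0),("base mid-edges@far",(282,95),(360,95),0)):
    A,B=plane(m,a,z),plane(m,b,z);print(n,A,B,np.linalg.norm(A-B),"mid",(A+B)/2)
b=plane(m,(321,145),.2549+.005);print("butt",b)
E
```

```text
far [0.6564 0.1866 0.107 ] [0.6629 0.1248 0.107 ] 0.06214007539425755 mid [0.6597 0.1557 0.107 ]
near [0.5657 0.1781 0.077 ] [0.5724 0.1145 0.077 ] 0.06398886348331119 mid [0.5691 0.1463 0.077 ]
base [0.5266 0.1825 0.    ] [0.535  0.1025 0.    ] 0.08047097123022567 mid [0.5308 0.1425 0.    ]
base mid-edges@far [0.6293 0.1934 0.    ] [0.6379 0.112  0.    ] 0.08182653824721309 mid [0.6336 0.1527 0.    ]
butt [0.5941 0.1484 0.2599]
```

```bash
python3 - <<'E'
from h import *
np.set_printoptions(precision=4,suppress=True)
for i in range(2):
    im=robot.read_camera("wrist")
    m=robot.camera_model("wrist");
s=robot.observe();print(s["time"],s["tool_pos"],s["tool_rot"])
im=robot.read_camera("wrist")
h=cv2.cvtColor(im,cv2.COLOR_RGB2HSV)
k=((h[...,0]<20)&(h[...,1]>80)).astype(np.uint8);k[:,:240]=0;k[:,400:]=0
for r in (45,90,110,165,180,188):
    c=np.flatnonzero(k[r]);print(r,c[0],c[-1],plane(m,(c[0],r),0),plane(m,(c[-1]+1,r),0),plane(m,(c.mean(),r),0))
print(np.flatnonzero(k[:300,290:350].any(1)).max(), im.shape)
kn=np.flatnonzero(((h[160:300,:,1]<60)&(h[160:300,:,2]>90))[0,290:350])+290
E
```

```text
4.85 [0.5186 0.1411 0.2547] [-3.1415  0.0001  0.109 ]
45 282 365 [0.6759 0.1973 0.    ] [0.6851 0.113  0.    ] [0.6805 0.1557 0.    ]
90 285 360 [0.6343 0.191  0.    ] [0.6429 0.1121 0.    ] [0.6385 0.1521 0.    ]
110 285 359 [0.6147 0.1895 0.    ] [0.6233 0.1104 0.    ] [0.6189 0.1505 0.    ]
165 286 356 [0.5576 0.1838 0.    ] [0.5662 0.1057 0.    ] [0.5618 0.1453 0.    ]
180 286 356 [0.5412 0.1825 0.    ] [0.5498 0.1034 0.    ] [0.5454 0.1435 0.    ]
188 286 355 [0.5322 0.1818 0.    ] [0.5408 0.1033 0.    ] [0.5363 0.1439 0.    ]
194 (480, 640, 3)
```

Request:
arm_command(
  moves=[
    [[0.015,0,0],[0,0.1,0],0.0],
    [[0.035,0.001,0.02],[0,0.2,0],0.0],
    [[0.055,0.001,0.05],[0,0.3,0],0.0],
    [[0.07,0.001,0.08],[0,0.349,0],0.0],
    [[0.077,0.001,0.099],[0,0.349,0],0.0],
  ],
)

```text
time: 5.4
tool_pos: [0.5946, 0.144, 0.1532]
tool_rot: [3.141, -0.347, 0.103]
contact_force: [0.1, -0.3, -0.8]
opening: 0.0143
grip_force: 30.0
```

```bash
python3 - <<'E'
from h import *
np.set_printoptions(precision=4,suppress=True)
a=robot.read_camera("scene");robot.read_camera("wrist")
s=robot.observe();print(s["time"],s["tool_pos"],s["tool_rot"],s["contact_force"])
w=robot.read_camera("wrist")
R=Ro.from_euler("xyz",s["tool_rot"]).as_matrix();print(R.T@(np.array([.6238,.150,.0807])-s["tool_pos"]))
cv2.imwrite("pics/p3.png",np.hstack([cv2.resize(a[200:400,400:560],(400,500)),cv2.resize(w[0:420,200:440],(300,500))])[:,:,::-1])
E
```

```text
5.5 [0.5946 0.144  0.1526] [ 3.1409 -0.343   0.1029] [ 0.4637  0.7499 -1.0961]
[ 0.0038 -0.003   0.0776]
```

View pics/p3.png

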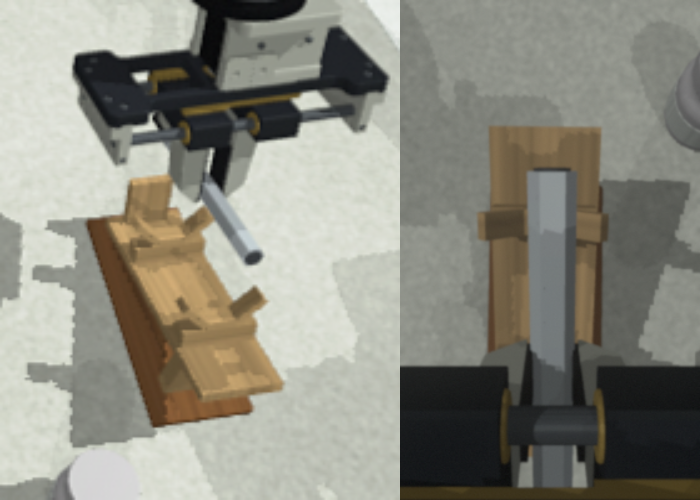

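The scene panel shows the knife slanted butt-up over the rest. In the wrist panel the knife (550) sits slightly right of the rest's mid-line (544), which agrees with the computed −3 mm in y. I'll descend.

Request:
arm_command(
  moves=[
    [[0.004,-0.003,0.02],[0,0,0],0.0],
    [[0.004,-0.003,0.04],[0,0,0],0.0],
    [[0.004,-0.003,0.055],[0,0,0],0.0],
    [[0.004,-0.003,0.065],[0,0,0],0.0],
    [[0.004,-0.003,0.07],[0,0,0],0.0],
  ],
)

```text
time: 6.05
tool_pos: [0.6233, 0.1515, 0.091]
tool_rot: [3.141, -0.349, 0.104]
contact_force: [0.2, 1.0, -0.7]
opening: 0.0145
grip_force: 30.0
```

Request:
arm_command(
  moves=[
    [[0,0,0.001],[0,0,0],0.0],
    [[0,0,0.002],[0,0,0],0.0],
    [[0,0,0.003],[0,0,0],0.0],
    [[0,0,0.004],[0,0,0],0.0],
    [[0,0,0.005],[0,0,0],0.0],
  ],
)

```text
time: 6.55
tool_pos: [0.6249, 0.1521, 0.0869]
tool_rot: [3.142, -0.35, 0.105]
contact_force: [-0.4, 0.7, -0.1]
opening: 0.0144
grip_force: 30.0
```

Request:
arm_command(
  moves=[
    [[0,0,0.001],[0,0,0],0.0],
    [[0,0,0.002],[0,0,0],0.0],
    [[0,0,0.003],[0,0,0],0.0],
    [[0,0,0.004],[0,0,0],0.0],
    [[0,0,0.005],[0,0,0],0.0],
  ],
)

```text
time: 7.05
tool_pos: [0.6264, 0.1523, 0.082]
tool_rot: [3.142, -0.349, 0.105]
contact_force: [-7.2, -1.2, 9.2]
opening: 0.0144
grip_force: 30.0
```

Contact came at the expected height, with the force along the slope normal. I'll release and back off.

Request:
arm_command(
  moves=[
    [[0,0,-0.001],[0,0,0],0.01],
    [[0,0,-0.001],[0,0,0],0.02],
    [[0,0,-0.001],[0,0,0],0.03],
    [[0,0,-0.001],[0,0,0],0.04],
    [[0,0,-0.001],[0,0,0],0.04],
  ],
)

```text
time: 7.55
tool_pos: [0.6261, 0.1522, 0.0828]
tool_rot: [3.141, -0.349, 0.105]
contact_force: [-0.6, -0.3, -0.1]
opening: 0.0379
grip_force: 0.0
```

Request:
arm_command(
  moves=[
    [[0,0,0],[0,0,0],0.04],
    [[0,0,-0.01],[0,0,0],0.04],
    [[0,0,-0.03],[0,0,0],0.04],
    [[0,0,-0.06],[0,0,0],0.04],
    [[0,0,-0.1],[0,0,0],0.04],
  ],
)

```text
time: 8.05
tool_pos: [0.5909, 0.1484, 0.1768]
tool_rot: [3.141, -0.346, 0.105]
contact_force: [0.8, 0.5, 0.3]
opening: 0.0398
grip_force: 0.0
```

```bash
python3 - <<'E'
from h import *
a=robot.read_camera("scene");robot.read_camera("wrist");w=robot.read_camera("wrist")
s=robot.observe();print(s["time"],s["tool_pos"],s["opening"],s["contact_force"])
cv2.imwrite("pics/p4.png",np.hstack([cv2.resize(a[200:400,400:560],(400,500)),cv2.resize(w[0:420,200:440],(300,500))])[:,:,::-1])
E
```

```text
8.2 [0.59304429 0.14887967 0.1806177 ] 0.04015444971232425 [ 0.35966372 -0.5373129   0.11361332]
```

View pics/p4.png

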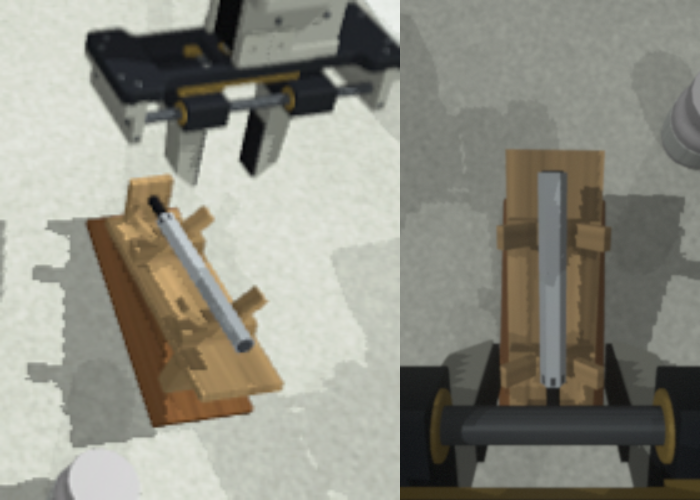

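The knife lies in both notches with its cap at the stop plate, panel (153,203), and its butt up at (245,345). The gripper is clear above it. I'll hand in.

```bash
python3 -c "
from cell import robot
print(robot.hand_in())"
```

```text
the job is handed in; nothing more can be done
None
```

The knife is released in both notches of the rest with its cap at the foot stop and its butt up; the arm never touched the brush or folder, and I handed the job in at about 8 s (no verdict was returned).

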